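# Seat the loose paint pan and shut the tin

### The job

Get the open watercolour tin ready to be put away: with the fingertips, push the loose round paint pan across the deck of the tin until it drops into the empty well and sits flat in it. Then, from behind, push the standing lid over and press it fully shut without slamming it. Only push: do not pinch, lift or tip over the pan, do not press hard enough to crack its paint or bend the lid, and leave the small jar, the eraser and the jar cap where they are.

Things in the scene. Friction and masses are not known exactly. Their poses are not given: they have to be found in the camera images.
- paint_box: Watercolour tin fixed to the desk, 124 mm deep (x) by 230 wide (y), black with a grey deck. Origin: centre of the underside; x to the hinged far edge, y left, z up. Deck 22 mm above the desk, rim bead round it 24 mm. Four wells in a row at x = +20 mm: y = +82.5, -27.5, -82.5 hold fixed, flush pans; y = +27.5 is empty. The deck in front (x -58 to -5 mm) is bare.
- well (a point): Centre of the mouth of the empty well, level with the deck. Well: 49 mm diameter, 13 mm deep, with a 1.5 mm chamfer; flat floor 9 mm above the desk. Axes as the tin's.
- pan: The loose paint pan: round white plastic cup of dry dark paint, 46 mm diameter, 12 mm high, about 25 g. Origin: centre of its underside; z up. It starts flat on the bare strip of the deck; seated, its origin is 13 mm below the deck and its top 1 mm below it. It slides freely and tips in by itself once its centre is within about 8 mm of the well's centre.
- lid (a joint): Lid angle in rad: 0 shut, grows as it opens, at most 2.0; starts at 1.6 to 1.92, upright or leaning back. Flat black plate, white inside, 232 mm wide, reaching 127 mm from the hinge; shut, its outer face is 33 mm above the desk. Stiff friction hinge: it stays where left and takes 1 to 2 N at the front edge to move. A pan not down in its well keeps it from shutting.
- lid_hinge (a point): Middle of the lid's hinge axis, which runs along the tin's y at the far edge (x = +64 mm, z = 24 mm in the tin's frame). The lid's outer face lies 9 mm from this axis, on the side that is uppermost when shut.
- lid_front (a point): Middle of the lid's front edge on its outer face, 126 mm from the hinge axis along the lid; moves with the lid. A thumb tab 34 mm wide reaches 7 mm beyond it. Its z is the outward normal of the outer face, its x points along the lid to the hinge.
- small_jar: Bystander: small open paint jar, 43 mm diameter, 64 mm high, to the right of the tin. Origin: centre of its underside.
- eraser: Bystander: eraser in a paper sleeve, 22 x 52 x 13 mm, to the left of the tin. Origin: centre of its underside.
- jar_cap: Bystander: black screw cap of a jar, 68 mm diameter, 20 mm high, lying on the desk to the left of the tin. Origin: centre of its underside.
There are look-alikes about, which are no part of the job. There is more than one size of the pan; the job needs the smallest.

How it is judged:
By the outcome, as a careful person would: the job done as asked, in the order asked, and still so for the second after the job is handed in, with the robot touching nothing.
It also fails if it takes over 64 s, if anything falls off the work surface, if the arm or the gripper's body presses on something with over 40 N, if the wrist force passes 120 N, or if a joint passes its speed limit or range.

### The arm

A 6-joint arm with a two-finger parallel gripper is mounted at the origin on a cart in front of the work surface, level with it; the furniture and walls round the work are solid. World frame = base frame: x ahead of the robot, y to its left, z up, the work surface at z = 0. Lengths are in m, angles in rad, forces in N, time in s.
With the tool pointing down it reaches from about 0.275 to 0.825 m from the base axis. Payload 4.9 kg.
Tool frame: the origin (TCP) lies midway between the tips of the shut fingers; the grasp point (between the pads) lies 19 mm behind it (bot.grip_depth is the distance from the TCP to the grasp point, in m); z points along the fingers, y is the line along which they close (so a half turn about z gives the same grasp; the last joint's range is limited). The gripper opens to 85 mm and grips with 20 to 120 N. Pads are 22 mm wide; open, the fingers measure 114 mm over their backs; the gripper's body (76 mm by 85 mm) begins 54 mm behind the grasp point. The pads swing forward as they close: fully open they stand 13 mm farther back than shut.
Start: joints at [1.197, 0.326, -0.193, 1.052, 0, 1.437], TCP at [0.131, 0.534, 0.231] pointing down, gripper open.
Joint ranges: [-2.65, 2.65], [-0.97, 1.79], [-1.3, 1.35], [-1.93, 2.1], [-1.47, 1.37], [-3.14, 3.14]. Speed limits (rad/s): [2.57, 2.57, 3.14, 3.14, 3.14, 3.14].

### API

Orientations are given as a unit quaternion [w, x, y, z].
In Python, from cell import bot gives the robot as it stands. Calls block until the motion is done:
- bot.move_pose(position, orientation): joint-space move of the TCP to a pose.
- bot.move_linear(position, speed=0.15, rotation=None, until_force=None): straight line of the TCP; rotation=None keeps the orientation; speed is the mean speed in m/s. With until_force (N) it stops when the force on the tool has changed by that much, and returns True; else False.
- bot.goto_joints(angles): joint-space move.
- bot.set_gripper(opening, grasp_force=None): opening from 0.0 (shut) to 1.0 (fully open); grasp_force is the grip in N (None keeps the last); returns when the fingers have stopped.
- bot.wait(seconds).
- bot.solve_ik(position, orientation): joint angles nearest the present ones, or None.
- bot.camera(name): name is "scene" or "top" or "wrist"; returns the picture (480x640x3 uint8, red, green, blue); there is no depth.
- bot.calibration(name): a dict with "mtx" (3x3 intrinsics, pixels), "k1" (the pictures are not rectified: a ray, as slopes to the right and down, at radius r is drawn at 1 + k1 r^2 times it, then the intrinsics apply), "extrinsics" (4x4, takes a point from world to camera coordinates); the wrist camera has in their place "hand_eye" (4x4, takes a point from camera to tool coordinates, whose origin is the TCP and whose axes are the flange's). Camera axes: x right, y down, z forward; pixel columns grow to the right and rows downward; lengths in m; the calibration is good to about 2 mm. A picture is of the moment at which its call begins: read the wrist's pose just before it. calibration takes no time and is no camera call.
A pose or a line that the arm cannot do raises bot.PlanningError and nothing moves.
- bot.close_job(): hands the job in; it is judged then, once.
Trained networks look in the newest picture that a camera, given by its name, has taken for a name from the list of things; names that differ only in an ending like _2 or _b are one class to them, and where a whole thing is asked for, a point or a joint stands for the part that bears it (a point fixed in the world has none). Each returns a list of dicts, best first, with "confidence" (0 to 1); they miss things now and then, are a little off and sometimes report something else, mostly with a low value. They report only what shows in the picture. A call takes as long as a camera call. They do not tell look-alikes from the thing itself.
- bot.search_frame(camera, thing): "bbox" ([left, top, width, height] in pixels, round what is visible of it).
Readings, each from a call of its own:
- bot.read_clock(): time.
- bot.read_joint_positions(): joint angles.
- bot.read_joint_vel(): joint speeds.
- bot.read_joint_efforts(): joint torques, N m.
- bot.read_position(): TCP position.
- bot.read_tool_rot(): TCP orientation.
- bot.read_ft_force(): force on the tool from outside, world axes, zero at the start.
- bot.read_moment(): the same for the moment, N m.
- bot.read_gripper_width(): opening from 0.0 (shut) to 1.0 (fully open).
- bot.read_finger_force(): force on a finger pad.
Only numpy, scipy, OpenCV 4.12 (cv2) and the standard library are available. Lean on these libraries where they do the work, as an engineer would, in place of code of your own. Each camera call takes 0.05 s, during which the arm holds its last target. There are 200 camera calls.

## Working session

There is one attempt and no reset: what is moved stays moved. The work goes in short steps, each a Python script; the robot and the scene stay as the last script left them, time stands still between calls to the robot, and variables do not carry over. Pictures are saved under pics/ and viewed, at most 10 in all, crops included, and the job is handed in when it is done.

```bash
mkdir -p pics
cat > h.py <<'E'
import numpy as np, cv2
from cell import bot
def save(cam,fn):
    im=bot.camera(cam); cv2.imwrite('pics/'+fn,im[:,:,::-1]); return im
E
python3 - <<'E'
from h import *
for c in ["scene","top"]:
    save(c,c+"0.png"); k=bot.calibration(c); print(c,k)
    for t in ["paint_box","pan","lid","small_jar","eraser","jar_cap"]:
        print(t,[(np.round(d["bbox"]).tolist(),round(d["confidence"],2)) for d in bot.search_frame(c,t)])
print(bot.calibration("wrist"),bot.read_tool_rot(),bot.read_clock())
a=np.vstack([cv2.imread("pics/scene0.png"),cv2.imread("pics/top0.png")])
E
```

```text
scene {'mtx': array([[563.71111999,   0.        , 331.69594436],
       [  0.        , 563.71111999, 244.37416299],
       [  0.        ,   0.        ,   1.        ]]), 'k1': -0.05540861370967745, 'extrinsics': array([[-0.44496888, -0.89554367,  0.00205452,  0.32468615],
       [-0.34221171,  0.16791382, -0.92449775,  0.24749691],
       [ 0.82758313, -0.41207581, -0.38118195,  0.50912903],
       [ 0.        ,  0.        ,  0.        ,  1.        ]])}
paint_box [([256.0, 182.0, 169.0, 148.0], 0.64), ([250.0, 182.0, 125.0, 103.0], 0.24)]
pan [([349.0, 274.0, 27.0, 19.0], 0.96), ([455.0, 271.0, 42.0, 30.0], 0.92), ([151.0, 263.0, 42.0, 23.0], 0.92)]
lid [([252.0, 182.0, 123.0, 104.0], 0.9)]
small_jar []
eraser [([264.0, 320.0, 31.0, 24.0], 0.57), ([255.0, 183.0, 121.0, 102.0], 0.37)]
jar_cap [([208.0, 289.0, 41.0, 32.0], 0.82)]
top {'mtx': array([[576.52031191,   0.        , 325.30288288],
       [  0.        , 576.52031191, 234.14020381],
       [  0.        ,   0.        ,   1.        ]]), 'k1': 0.0490532671117782, 'extrinsics': array([[-0.0042015 , -0.99997941, -0.00485059,  0.1032
[... 588 characters left out ...]
0.72), ([272.0, 192.0, 129.0, 101.0], 0.65)]
jar_cap [([233.0, 223.0, 37.0, 31.0], 0.79)]
{'mtx': array([[335.42091987,   0.        , 322.07190872],
       [  0.        , 335.42091987, 235.30935586],
       [  0.        ,   0.        ,   1.        ]]), 'k1': -0.04959689862172522, 'hand_eye': array([[-8.74952342e-05, -9.64667594e-01, -2.63469972e-01,
         6.67543360e-02],
       [ 9.99999412e-01, -3.69197106e-04,  1.01968850e-03,
        -2.23522093e-04],
       [-1.08093280e-03, -2.63469728e-01,  9.64667059e-01,
        -1.41850257e-01],
       [ 0.00000000e+00,  0.00000000e+00,  0.00000000e+00,
         1.00000000e+00]])} [5.67508867e-06 1.19599521e-01 9.92822217e-01 2.84297856e-06] 0.7
```

View pics/top0.png

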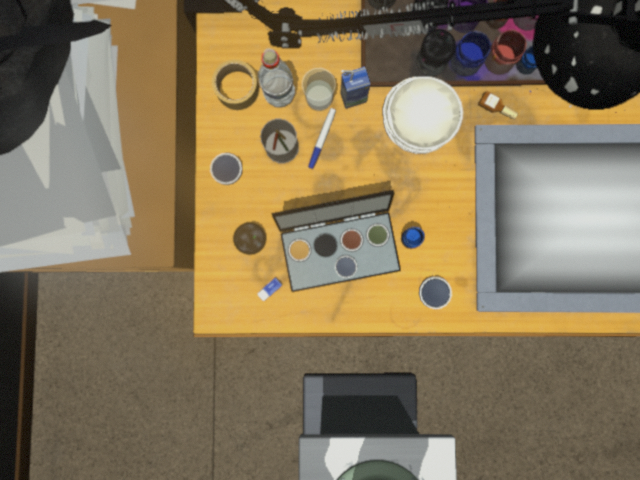

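View pics/scene0.png

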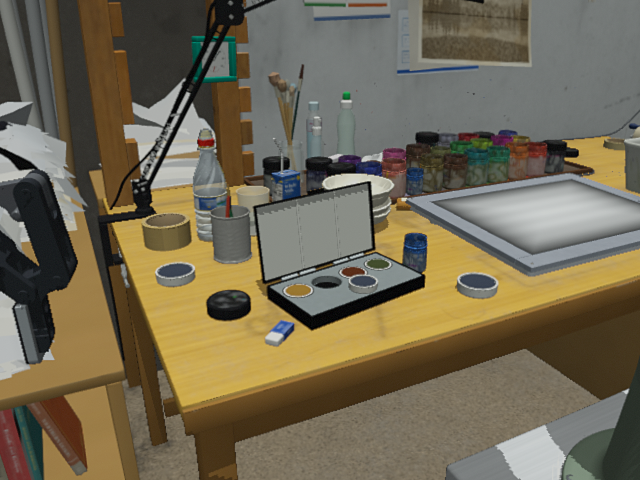

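The top view shows the tin near (340,240), with its empty well at (325,244). The loose pan on the deck is at (346,266), and the two larger look-alikes are off the tin. In the scene view the lid is upright and the jar is to the right of the tin. Next I'll take closer wrist views.

```bash
cat >> h.py <<'E'
from scipy.optimize import least_squares
def ray(K,E,px):  # world->cam E ; returns origin, dirs
    x=(np.atleast_2d(px)-[K["mtx"][0,2],K["mtx"][1,2]])/K["mtx"][0,0]
    u=x.copy()
    for _ in range(20): u=x/(1+K["k1"]*(u**2).sum(1,keepdims=True))
    d=np.c_[u,np.ones(len(u))]@E[:3,:3]
    return -E[:3,:3].T@E[:3,3],d
def onplane(K,E,px,z):
    o,d=ray(K,E,px); return o+d*((z-o[2])/d[:,2:])
def proj(K,E,P):
    c=np.atleast_2d(P)@E[:3,:3].T+E[:3,3]; u=c[:,:2]/c[:,2:]
    u=u*(1+K["k1"]*(u**2).sum(1,keepdims=True))
    return u*K["mtx"][0,0]+[K["mtx"][0,2],K["mtx"][1,2]]
def q2R(q):
    from scipy.spatial.transform import Rotation as R
    return R.from_quat(np.roll(q,-1)).as_matrix()
def wristE(p,q):
    T=np.eye(4);T[:3,:3]=q2R(q);T[:3,3]=p
    return np.linalg.inv(T@bot.calibration("wrist")["hand_eye"])
def down(yaw): return [0,-np.sin(yaw/2),np.cos(yaw/2),0]
E
python3 - <<'E'
from h import *
K=bot.calibration("top");E=K["extrinsics"]
P=onplane(K,E,[[300,250],[325,244],[351,239],[377,234],[292,290],[400,269]],.022);print(P.round(3))
w=P[:4].mean(0); v=P[0]-P[3]; yaw=np.arctan2(-v[0],v[1]); c=w-.02*np.array([np.cos(yaw),np.sin(yaw),0]); print(c,yaw)
print(onplane(K,E,[[346,265]],.034))
bot.set_gripper(0.0)
out={}
for i,(dx,dy) in enumerate([(-.05,.05),(-.05,-.05)]):
    bot.move_pose([c[0]+dx,c[1]+dy,.25],down(yaw))
    p,q=bot.read_position(),bot.read_tool_rot()
    save("wrist",f"w{i}.png"); out[f"p{i}"]=p; out[f"q{i}"]=q
    for t in ["pan","lid","small_jar"]: print(t,[(np.round(d["bbox"]).tolist(),round(d["confidence"],2)) for d in bot.search_frame("wrist",t)])
np.savez("w.npz",**out); print(bot.read_clock())
cv2.imwrite("pics/w0b.png",cv2.resize(cv2.imread("pics/w0.png"),(800,600),interpolation=2));cv2.imwrite("pics/w1b.png",cv2.resize(cv2.imread("pics/w1.png"),(800,600),interpolation=2))
E
```

```text
[[ 0.531  0.153  0.022]
 [ 0.543  0.102  0.022]
 [ 0.553  0.048  0.022]
 [ 0.564 -0.006  0.022]
 [ 0.449  0.17   0.022]
 [ 0.491 -0.053  0.022]]
[0.52821368 0.07003963 0.022     ] 0.20073317597998327
[[0.4993415  0.05869872 0.034     ]]
pan [([245.0, 193.0, 40.0, 43.0], 0.83), ([423.0, 368.0, 22.0, 23.0], 0.8), ([84.0, 98.0, 62.0, 63.0], 0.64)]
lid [([123.0, 289.0, 254.0, 92.0], 0.71)]
small_jar [([103.0, 218.0, 66.0, 48.0], 0.86)]
pan [([338.0, 211.0, 38.0, 45.0], 0.83), ([171.0, 116.0, 64.0, 59.0], 0.73), ([254.0, 303.0, 215.0, 91.0], 0.69)]
lid [([256.0, 304.0, 215.0, 89.0], 0.83)]
small_jar [([198.0, 233.0, 52.0, 53.0], 0.92)]
4.3
```

View pics/w0b.png

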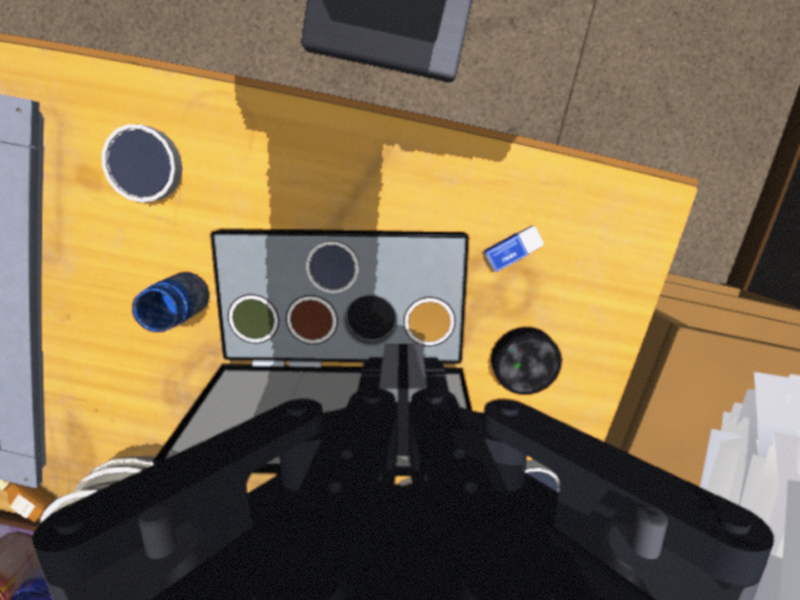

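View pics/w1b.png

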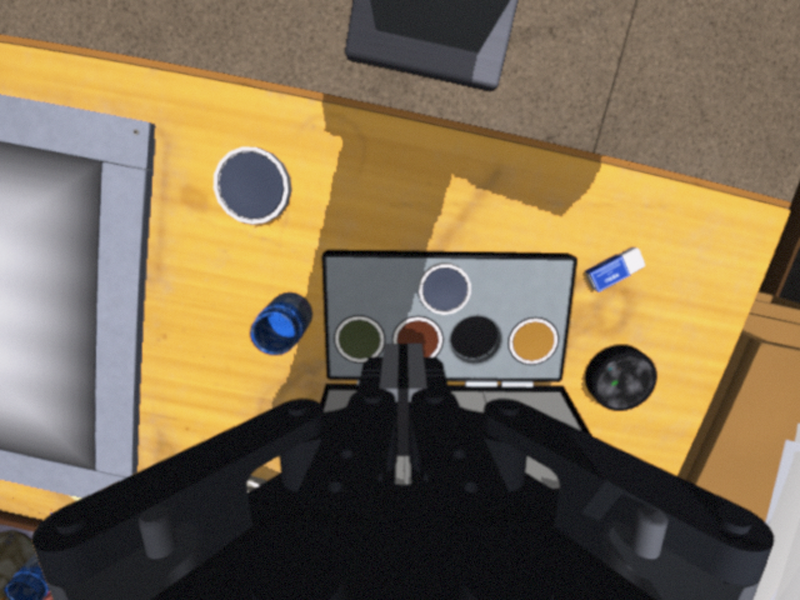

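Wrist view 0 (800 px scale) has the pan top at (332,267) and the empty well at (371,318). The tin's front corners are at (212,232) and (468,235). View 1 has the pan at (444,289), the well at (476,339), and nothing in the way. I'll fit the tin, pan and lid poses next.

Run:
```python
from h import *
K=bot.calibration("wrist");w=np.load("w.npz")
Es=[wristE(w[f"p{i}"],w[f"q{i}"]) for i in (0,1)]
KT=bot.calibration("top")
M=np.array([[.02,-.0825,.022],[.02,-.0275,.022],[.02,.0275,.022],[.02,.0825,.022],[-.062,-.115,.024],[-.062,.115,.024]])
O=[np.array([[253,318],[312,319],[371,318],[430,320],[212,232],[468,235]])/1.25,np.array([[359,339],[418,339],[476,339],[534,341],[324,254],[576,256]])/1.25]
T=np.array([[377,234],[351,239],[325,244],[300,250],[400,269],[292,290]])
def tf(v,P):
    c,s=np.cos(v[3]),np.sin(v[3]); return P@np.array([[c,-s,0],[s,c,0],[0,0,1]]).T+v[:3]
f=lambda v:np.r_[(proj(K,Es[0],tf(v,M))-O[0]).ravel(),(proj(K,Es[1],tf(v,M))-O[1]).ravel()]
r=least_squares(f,[.528,.07,0,.2]);v=r.x;print("tin",v.round(4),"rms",np.sqrt((r.fun**2).mean()))
print((proj(KT,KT["extrinsics"],tf(v,M))-T).round(1).tolist())
po=[np.array([332,267])/1.25,np.array([444,289])/1.25]
g=lambda p:np.r_[(proj(K,Es[0],p)-po[0]).ravel(),(proj(K,Es[1],p)-po[1]).ravel()]
p=least_squares(g,[.5,.06,.034]).x
c,s=np.cos(v[3]),np.sin(v[3]);R=np.array([[c,-s],[s,c]])
print("pan",p.round(4),"in tin",((p-v[:3])[:2]@R).round(4))
p2=np.mean([onplane(K,Es[i],po[i],.034) for i in (0,1)],0)[0];print("pan@.034",p2,((p2-v[:3])[:2]@R).round(4))
S=bot.calibration("scene")
so=np.array([[255,206],[370,183]])
def lid(th,y,d=.127,n=.006): return [.064-d*np.cos(th)+n*np.sin(th),y,.024+d*np.sin(th)+n*np.cos(th)]
for n in(.004,.009):
  h=lambda a:np.r_[(proj(S,S["extrinsics"],tf(v,np.array([lid(a[0],.116,n=n),lid(a[0],-.116,n=n)])))-so).ravel(),(proj(K,Es[0],tf(v,np.array([lid(a[0],-.116,n=n)])))-np.array([155,461])/1.25).ravel()]
  q=least_squares(h,[1.7]);print("lid",n,q.x,q.fun.round(1))
np.save("tin.npy",v);np.save("pan.npy",p2)
```

```text
tin [ 0.5289  0.0733 -0.0043  0.1887] rms 0.7472849784661965
[[-1.3, -0.1], [-1.3, 0.0], [-1.2, 0.1], [-2.2, -0.9], [-0.9, 0.7], [-2.2, 1.1]]
pan [0.4978 0.0616 0.0299] in tin [-0.0328 -0.0057]
pan@.034 [0.49678526 0.06151059 0.034     ] [-0.0337 -0.0056]
lid 0.004 [1.68875109] [-1.1  2.8 -0.5  0.1  0.5 -0.6]
lid 0.009 [1.64820486] [-1.1  2.6 -0.5 -0.   0.3 -0.5]
```

```bash
cat >> h.py <<'E'
def tin(x,y,z):
    v=np.load("tin.npy"); c,s=np.cos(v[3]),np.sin(v[3]); return np.array([v[0]+c*x-s*y,v[1]+s*x+c*y,z])
E
python3 - <<'E'
from h import *
yaw=np.load("tin.npy")[3]
pan=np.array([-.0335,-.0056]);well=np.array([.02,.0275]);d=well-pan;L=np.linalg.norm(d);d/=L
q=down(yaw+np.arctan2(d[1],d[0]))
a=pan-.047*d; b=well-.037*d
bot.move_pose(tin(*a,.08),q)
bot.move_linear(tin(*a,.0275),speed=.08)
print(bot.move_linear(tin(*(pan-.034*d),.0275),speed=.06), bot.read_ft_force())
bot.move_linear(tin(*b,.0275),speed=.04)
print(bot.read_ft_force(),bot.read_position(),tin(*b,.0275))
p,qq=bot.read_position(),bot.read_tool_rot(); im=save("wrist","w2.png"); s=save("scene","s2.png")
print("t",bot.read_clock())
cv2.imwrite("pics/c2.png",np.hstack([cv2.resize(cv2.imread("pics/w2.png"),(400,300)),cv2.resize(cv2.imread("pics/s2.png")[200:350,230:430],(400,300),interpolation=2)]))
E
```

```text
False [0.00383431 0.12177788 0.41185256]
[-0.63613683 -0.0239434   0.37186581] [0.51592652 0.07892138 0.02746852] [0.51611393 0.07903718 0.0275    ]
t 7.9417
```

View pics/c2.png

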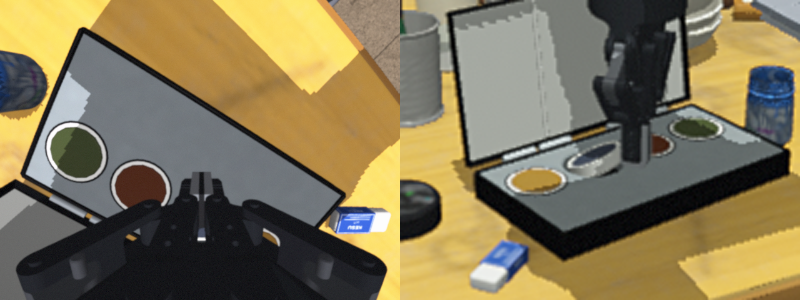

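The pan is tilted into the well mouth with its near side still held up next to the finger, so I'll push a little further.

Run:
```python
from h import *
pan=np.array([-.0335,-.0056]);well=np.array([.02,.0275]);d=well-pan;d/=np.linalg.norm(d)
for k in (.034,.031,.028):
    r=bot.move_linear(tin(*(well-k*d),.0275),speed=.03,until_force=2.5); f=bot.read_ft_force(); print(k,r,np.round(f,2))
    if r: break
bot.wait(.2)
s=save("scene","s3.png")
bot.move_linear(tin(*(well-.06*d),.0275),speed=.1)
bot.move_linear(tin(*(well-.06*d),.08),speed=.12)
s=save("scene","s3b.png");print("t",bot.read_clock())
f=lambda n:cv2.resize(cv2.imread(n)[230:330,250:383],(400,300),interpolation=2)
cv2.imwrite("pics/c3.png",np.hstack([f("pics/s3.png"),f("pics/s3b.png")]))
```

```text
0.034 False [0.16 0.   0.52]
0.031 False [0.16 0.33 0.53]
0.028 False [-1.07  0.09 -0.26]
t 10.0417
```

View pics/c3.png

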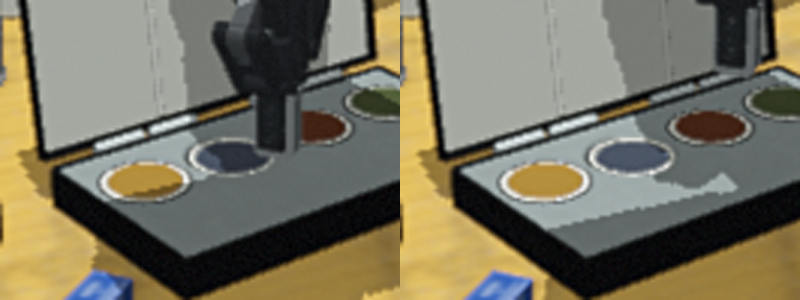

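The pan is level in the well: its ellipse matches the neighbouring pans, with no raised edge. Now I'll go behind the lid.

Run:
```python
from h import *
yaw=np.load("tin.npy")[3]; q=down(yaw)
p=bot.read_position(); bot.move_linear([p[0],p[1],.22],speed=.2)
bot.move_pose(tin(.06,0,.225),q)
bot.move_linear(tin(.13,0,.215),speed=.15)
bot.move_linear(tin(.13,0,.128),speed=.1)
print(bot.read_ft_force(),bot.read_clock())
r=bot.move_linear(tin(.06,0,.128),speed=.03,until_force=1.0)
p=bot.read_position(); print(r,p,"tin x",((p-tin(0,0,p[2]))@[np.cos(yaw),np.sin(yaw),0]),bot.read_ft_force(),bot.read_clock())
s=save("scene","s4.png")
```

```text
[ 0.28771043  0.05628889 -0.41767724] 13.1583
True [0.62591282 0.09186895 0.12776699] tin x 0.09879230040691958 [-0.23361076  0.14602341 -0.04776341] 14.3417
```

View pics/s4.png

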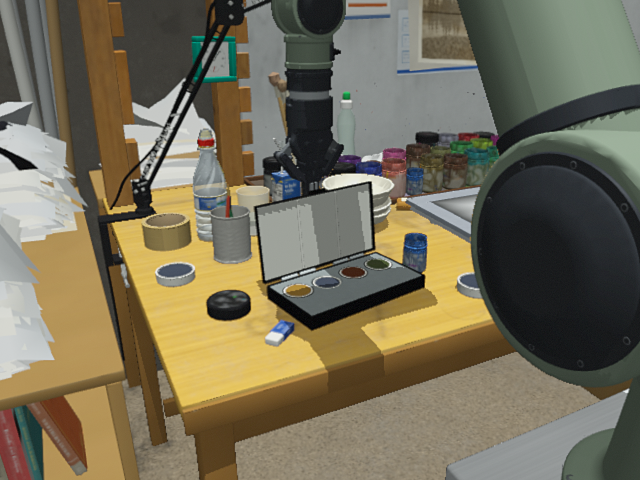

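The fingers are behind the lid. Contact at x ≈ 0.088 in the tin frame gives a lid angle of about 1.69 rad, which matches the image fit. Next I'll follow the lid's arc down.

Run:
```python
from h import *
def pt(th,r=.108): 
    return tin(.064-r*np.cos(th)+.009*np.sin(th)+.011,0,.024+r*np.sin(th)+.009*np.cos(th))
for th in np.arange(1.6,.29,-.13):
    r=bot.move_linear(pt(th),speed=.05,until_force=12)
    print(round(th,2),r,np.round(bot.read_ft_force(),2))
    if r: break
s=save("scene","s5.png");print(bot.read_clock(),bot.read_position())
```

```text
1.6 False [-0.83 -0.28  0.6 ]
1.47 False [0.56 0.73 0.07]
1.34 False [ 0.1  -0.01  0.05]
1.21 False [ 0.1  -0.52  0.94]
1.08 False [ 0.43 -1.   -0.14]
0.95 False [0.08 0.19 0.08]
0.82 False [-0.43  0.67  0.32]
0.69 False [ 0.87 -0.43  0.25]
0.56 False [ 0.48 -0.07 -0.2 ]
0.43 False [0.96 0.17 0.29]
0.3 False [0.24 0.82 0.63]
19.175 [0.50360474 0.06849536 0.06433865]
```

View pics/s5.png

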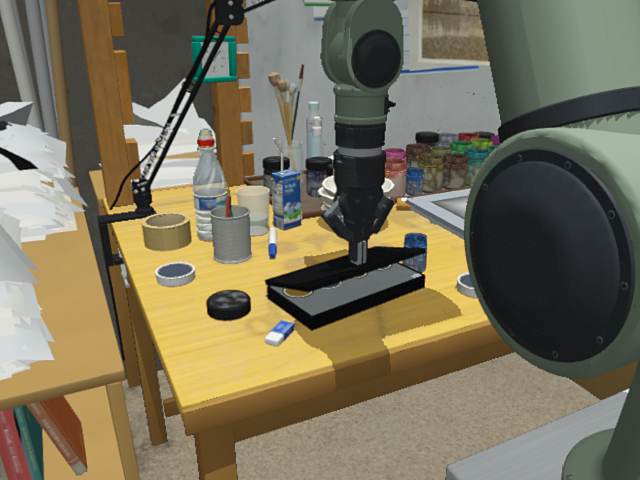

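The lid is about 0.3 rad open, with the fingertips on its outer face. I'll finish slowly and press.

Run:
```python
from h import *
def pt(th,r=.108): 
    return tin(.064-r*np.cos(th)+.009*np.sin(th)+.011,0,.024+r*np.sin(th)+.009*np.cos(th))
for th in (.2,.12,.06,.03):
    r=bot.move_linear(pt(th),speed=.03,until_force=7); print(th,r,np.round(bot.read_ft_force(),2),bot.read_position()[2])
    if r: break
p=bot.read_position()
r=bot.move_linear([p[0],p[1],.0305],speed=.012,until_force=6); print(r,np.round(bot.read_ft_force(),2),bot.read_position()[2])
bot.wait(.3); print(np.round(bot.read_ft_force(),2),bot.read_position()[2])
bot.move_linear([p[0],p[1],.15],speed=.15)
bot.wait(.3); s=save("scene","s6.png"); print(bot.read_clock())
cv2.imwrite("pics/c6.png",cv2.resize(cv2.imread("pics/s6.png")[200:350,190:510],(800,375),interpolation=2))
```

```text
0.2 False [0.27 0.16 0.23] 0.05405389085294138
0.12 False [ 0.04  0.04 -0.4 ] 0.045584731713597934
0.06 False [-0.44  0.37 -0.86] 0.03919975770006686
0.03 False [-0.2   0.19  0.51] 0.03605888876639585
True [-0.96  0.18  4.92] 0.03299801685811864
[-0.5   0.14  5.76] 0.032997340786052765
22.7
```

View pics/c6.png

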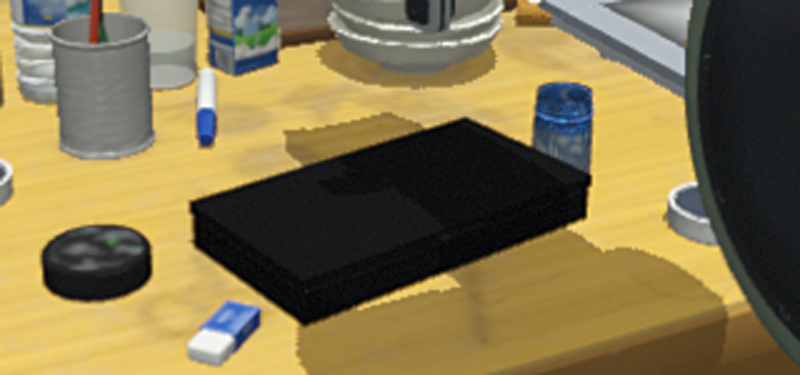

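The lid lies flat, and the press stopped at 33.0 mm, which is the shut height. The jar, eraser and cap look undisturbed, so I'm handing in.

```bash
python3 -c "
from cell import bot
print(bot.close_job())"
```

```text
the job is handed in; nothing more can be done
None
```

The pan sits flat in its well, the lid is pressed shut (the press met the 33 mm shut height at about 6 N), and the job was handed in with about 23 s used and the jar, eraser and cap left in place.

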